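Move the printing carriage to the next repeat stop

TASK

Set the screen-printing carriage for the next repeat: with the fingertips press down the black thumb pad in the middle of the carriage to free its brake and, keeping it lightly pressed, push the carriage along the rail until it rests against the repeat stop, the one with the tall hand screw, without ramming that stop out of its place. Then let the pad come up so that the brake holds the carriage there. Do not drag the carriage with the brake on, grip or lift nothing, keep off the inked screen, and leave the bottles and tools around the rail where they are.

Things in the scene. Friction and masses are not known exactly. Their poses are not given: they have to be found in the camera images.
- rail: The print station, fixed: an aluminium I-section rail 680 mm long, with a padded print bed (270 x 720 mm, 13 mm high) along its far side. Origin on the table top under the middle of the rail; y axis along the rail, x axis across it towards the bed, z up. Rail top 28 mm above the table, 30 mm wide
- carriage: Aluminium carriage, slides only along the rail, either way. Origin at table height on the rail's axis under its middle, axes as the rail's. 100 mm long along the rail over its rubber bumpers, 50 mm wide. Two end blocks, tops 59 mm above the table, and two thin cheeks, tops 54 mm, leave a well 46 mm along the rail, 44 mm across, for the thumb pad: a fingertip in it pushes by an end block
- carriage_mid (a point): Middle of the carriage on the rail's axis, 41 mm above the table; the bumpers' outer faces are 50 mm to either side along the rail. The brake holds the carriage (20 to 25 N); freed, it slides with 1 to 2 N. On the bed side its hinge clamp carries the screen, with two small black screw heads up to 59 mm above the table, 58 mm from the rail's axis
- pad_top (a point): Centre of the top of the ribbed black thumb pad (42 mm across the rail, 44 mm along it) in the middle of the carriage; 54 mm above the table when up, 5 mm below the tops of the end blocks. It moves down with the pad
- pad (a joint): How far the thumb pad is pressed down, m: 0 is up (brake on), 0.010 is the hard lower end of its travel. A spring pushes it up with about 10 N at the top and 17 N at the bottom; the brake is surely free from 0.002 on, 0.004 to 0.007 is a good press. It springs back when let go
- screen: The inked printing screen carried by the carriage, moving with it: wooden frame 200 mm (across the rail) x 240 mm (along it), bars 20 mm square, tops 40 mm above the table, beginning 47 mm from the rail's axis on the bed side. It lies level on a hinge pin; origin on the pin, 41 mm from the rail's axis, 40 mm above the table, axes as the rail's. Not to be touched or lifted
- repeat_stop_mid (a point): Middle of the repeat stop, on the rail's axis, 41 mm above the table: an aluminium block 24 mm along the rail, 44 mm wide, top 46 mm above the table, with a tall black hand screw on it (star knob, 30 mm wide, top 76 mm above the table). On either side of the carriage. The carriage touches it when carriage_mid is 62 mm from here. Its clamp slips if pushed with more than about 40 N
- home_stop_mid (a point): Middle of the home stop on the other side of the carriage: a block of the same size (24 x 44 mm, top 46 mm above the table) without any hand screw. Not where the carriage is to go
- dye_amber: Loose bystander: squeeze bottle of amber dye with black nozzle, diameter 42 mm, 114 mm high, upright; origin under its centre
- dye_blue: Loose bystander: squeeze bottle of dark blue dye with black nozzle, diameter 42 mm, 114 mm high, upright; origin under its centre
- dye_violet: Loose bystander: squeeze bottle of pale violet dye with black nozzle, diameter 42 mm, 122 mm high, upright; origin under its centre
- paint_jar: Loose bystander: glass jar with black lid, diameter 60 mm, 70 mm high; origin under its centre
- squeegee: Loose bystander: squeegee lying flat, wooden handle 30 x 150 mm, 22 mm high, long side along its y axis, with a rubber blade; origin under the handle's centre
- tube: Loose bystander: lying tube of paint, about 34 x 120 mm, 19 mm high, long side along its y axis; origin under its middle
- knife: Loose bystander: lying palette knife, 24 x 210 mm, 16 mm high, long side along its y axis; origin under its middle

How it is judged:
By the outcome, as a careful person would: the job done as asked, in the order asked, and still so for the second after the job is handed in, with the robot touching nothing.
It also fails if it takes over 38 s, if anything falls off the work surface, if the arm or the gripper's body presses on something with over 40 N, if the wrist force passes 120 N, or if a joint passes its speed limit or range.

ROBOT

A 7-joint arm with a two-finger parallel gripper is mounted at the origin on the work surface. World frame = base frame: x ahead of the robot, y to its left, z up, the work surface at z = 0. Lengths are in m, angles in rad, forces in N, time in s.
With the tool pointing down it reaches from about 0.4 to 0.925 m from the base axis. Payload 5.6 kg.
Tool frame: the origin (TCP) lies on the centre line of the jaws, within the pads' length; the fingertips stand 14 mm ahead of it and the grasp point (between the pads) lies 5 mm behind it; z points along the fingers, y is the line along which they close (so a half turn about z gives the same grasp; the last joint's range is limited). The gripper opens to 85 mm and grips with 20 to 120 N. Pads are 22 mm wide; open, the fingers measure 114 mm over their backs; the gripper's body (76 mm by 85 mm) begins 54 mm behind the grasp point. The pads swing forward as they close: fully open they stand 13 mm farther back than shut.
Start: joints at [1.111, 0.468, -0.012, 1.603, 0.006, 1.071, -0.056], TCP at [0.263, -0.594, 0.245] pointing down, gripper open.
Joint ranges: [-2.53, 2.53], [-0.31, 2.02], [-1.57, 1.55], [0.28, 2.44], [-1.29, 4.43], [0.15, 1.84], [-2.92, 2.92]. Speed limits (rad/s): [2.57, 2.57, 3.14, 3.14, 3.14, 3.14, 3.14].

INTERFACE

Orientations are given as [roll, pitch, yaw] about the fixed x, y, z axes, in that order (R = Rz(yaw) Ry(pitch) Rx(roll)).
In Python, from bench import readout, get_image, ctrl gives the robot as it stands.
- The arm moves only by the shell command python3 -m handwheel 'ROWS' [OPENING] [FORCE]. ROWS is JSON, a list of rows, each a list of 2 entries, a list of its own where there are three numbers: the shift along the tool's x, y, z in cm, then the turn, a rotation vector about the tool's x, y, z in degrees. In form: [[[dx, dy, dz], [wx, wy, wz]], ...]. A call has 1 to 8 rows; each row is the pose to reach, as a shift and turn from the pose commanded when the call began, along the tool's axes at that moment; what a row does not reach only later rows make up. A row lasts 1/10 s, in which the tool goes at most 50 mm and 8.59 degrees, less where a joint would pass 70% of its speed; a pose out of reach is approached as far as the arm can. A call with a gripper value outside its range is refused whole. OPENING is the gripper's target within -1 to 1 (fully open at 1, half-way at 0, shut at -1), set as the call begins (- or left out, the last holds). The fingers move at their own pace and stop on an object; FORCE is the grip in N (left out, the last holds). Time passes only in rows, so rows that repeat a pose let the fingers close. It gives the time, the measured TCP pose, the force, the opening and the grip force at its end, in the units of the state.
- readout.read_state(): the state, without advancing time (a new reading comes with each control period).
- get_image(name): name is "side" or "top"; returns a dict with "frame" (400x640x3 uint8, red, green, blue), "range_z" (400x640 float32, m along the optical axis (not along the pixel's ray), 0 where there is no reading), "camera_matrix" (3x3 intrinsics, pixels), "D" ([k1, k2, p1, p2, k3] as OpenCV has them; the pictures are not rectified), "eye" and "orientation" of the camera in the world. Camera axes: x right, y up, looking along -z (the intrinsics and any distortion apply to the point x, -y, -z); pixel columns grow to the right and rows downward; lengths in m; the calibration is good to about 2 mm. A picture is of the moment at which its call begins.
- ctrl.hand_in(): hands the job in; it is judged then, once.
The state is a dict: "time_s": time; "joint_positions": joint angles; "joint_velocities": joint speeds; "joint_efforts": joint torques, N m; "tool_pos": TCP position; "tool_rot": TCP orientation; "wrist_force": force on the tool from outside, world axes, zero at the start; "wrist_torque": the same for the moment, N m; "width": opening from 0.0 (shut) to 1.0 (fully open); "grip_force": force on a finger pad.
Only numpy, scipy, OpenCV 4.12 (cv2) and the standard library are available. Lean on these libraries where they do the work, as an engineer would, in place of code of your own. Each camera call takes 0.05 s, during which the arm holds its last target. There are 200 camera calls.

## Working session

There is one attempt and no reset: what is moved stays moved. The work goes in short steps, Python scripts to look and compute and a shell command to move; the robot and the scene stay as the last step left them, time stands still between calls to the robot, and variables do not carry over. Pictures are saved under pics/ and viewed, at most 10 in all, crops included, and the job is handed in when it is done.

```bash
mkdir -p pics; cat > h.py <<'E'
import numpy as np, cv2, pickle
from bench import readout, get_image, ctrl
def grab(n,tag):
    d=get_image(n); pickle.dump(d,open(f'pics/{tag}.pkl','wb'))
    cv2.imwrite(f'pics/{tag}.png',d['frame'][:,:,::-1]); return d
def load(tag): return pickle.load(open(f'pics/{tag}.pkl','rb'))
def Rm(d):
    o=np.array(d['orientation'],float)
    if o.shape==(3,3): return o
    from scipy.spatial.transform import Rotation as R
    return R.from_euler('xyz',o).as_matrix() if o.size==3 else R.from_quat(o).as_matrix()
def rays(d,px):
    p=cv2.undistortPoints(np.array(px,float).reshape(-1,1,2),np.array(d['camera_matrix'],float),np.array(d['D'],float)).reshape(-1,2)
    return np.c_[p[:,0],-p[:,1],-np.ones(len(p))]@Rm(d).T
def plane(d,px,z):
    r=rays(d,px); e=np.array(d['eye']); return e+r*((z-e[2])/r[:,2])[:,None]
def depth(d,px):
    r=rays(d,px); e=np.array(d['eye'])
    z=np.array([d['range_z'][int(round(v)),int(round(u))] for u,v in px]); return e+r*z[:,None]
E
python3 - <<'E'
from h import *
for n in('top','side'):
    d=grab(n,n+'0'); print(n,d['eye'],d['orientation'],d['camera_matrix'],d['D'])
print(readout.read_state())
E
```

```text
top [0.36634868 0.01280773 1.13921567] [ 0.15171069 -0.01557097 -1.545899  ] [[435.95941764   0.         319.37057614]
 [  0.         435.95941764 200.08621746]
 [  0.           0.           1.        ]] [-0.1143758  0.         0.         0.         0.       ]
side [0.5027491 0.9728374 0.8711986] [ 0.88759204  0.01328879 -3.14056565] [[417.14526279   0.         324.51375928]
 [  0.         417.14526279 201.13198986]
 [  0.           0.           1.        ]] [-0.00124423  0.          0.          0.          0.        ]
{'time_s': 0.1, 'joint_positions': array([ 1.11100493,  0.46830684, -0.01158286,  1.60354464,  0.00601109,
        1.07140797, -0.05630878]), 'joint_velocities': array([ 5.46661642e-04, -2.84346663e-03,  3.03536544e-04, -1.23751284e-03,
        3.18010796e-06,  1.05447093e-03, -1.21800686e-03]), 'joint_efforts': array([ 4.35825486e-04, -5.33522058e+01,  2.09566910e-02, -2.51968110e+01,
        1.13674410e-02,  4.31678665e-03, -3.57296187e-05]), 'tool_pos': array([ 0.26286788, -0.59394071,  0.24441663]), 'tool_rot': array([-3.13996543e+00,  1.35935801e-04,  4.16705847e-01]), 'wrist_force': array([-0.28950213,  1.1945513 ,  0.03280013]), 'wrist_torque': array([0.03536528, 0.00241893, 0.0010383 ]), 'grip_force': 0.0, 'width': 1.0028361607843794}
```

View pics/top0.png

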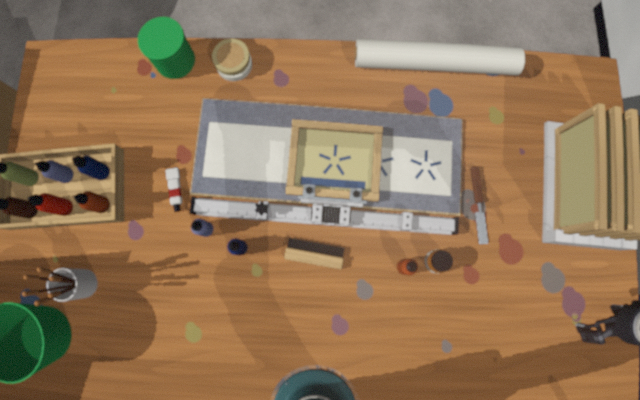

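View pics/side0.png

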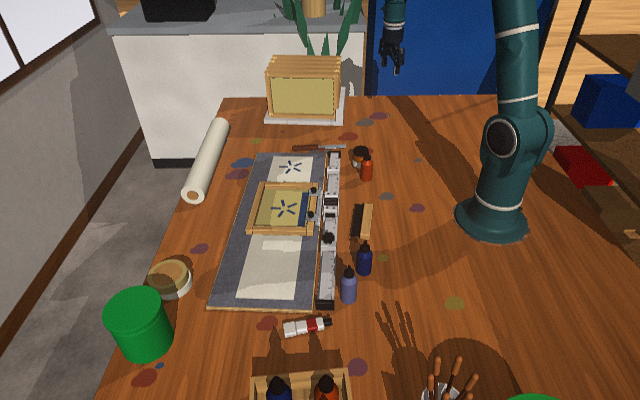

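```bash
python3 - <<'E'
from h import *
d=load('top0'); im=d['frame'][180:260,185:345,::-1]
cv2.imwrite('pics/c0.png',cv2.resize(im,None,fx=5,fy=5,interpolation=cv2.INTER_CUBIC))
for n,px,z in [('pad',(331,214.5),.054),('railL',(193,206),.028),('railR',(456,226),.028),('knob',(261,208.5),.076),('home',(407,221),.046),('blue',(237,246),.114),('vio',(202,227),.122),('sqL',(286,253),.022),('sqR',(344,262),.022)]:
    print(n,plane(d,[px],z)[0].round(4),depth(d,[px])[0].round(4))
E
```

```text
pad [ 0.4969 -0.03    0.054 ] [ 0.4969 -0.03    0.054 ]
railL [0.5122 0.3262 0.028 ] [0.5122 0.326  0.0286]
railR [ 0.4782 -0.357   0.028 ] [ 0.4781 -0.3566  0.0291]
knob [0.5044 0.1433 0.076 ] [0.5043 0.1432 0.0771]
home [ 0.4862 -0.2238  0.046 ] [ 0.4865 -0.2242  0.0441]
blue [0.4092 0.1913 0.114 ] [0.41   0.1948 0.0939]
vio [0.4508 0.2749 0.122 ] [0.4539 0.2847 0.0839]
sqL [0.3989 0.0813 0.022 ] [0.3989 0.0814 0.0199]
sqR [ 0.3798 -0.067   0.022 ] [ 0.3801 -0.0686 -0.0004]
```

View pics/c0.png

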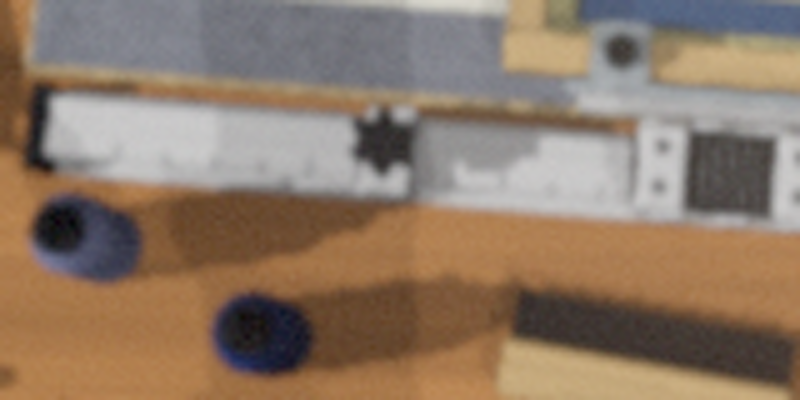

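The top view shows the carriage pad at about (331, 214.6) and the repeat stop's star knob at (262, 208), to the left (+y). The home stop is at (407, 221). The blue bottles are at (237, 246) and (202, 227), clear of the travel. I'm moving above the pad with the jaws shut.

```bash
python3 -m handwheel '[[[4,-3.8,0],[0,0,3]],[[8,-7.6,0],[0,0,8]],[[11.5,-10.9,0],[0,0,14]],[[15,-14.3,0],[0,0,20]],[[18.5,-17.6,0],[0,0,26.7]],[[22,-21,0],[0,0,26.7]],[[25.5,-24.3,0],[0,0,26.7]],[[29,-27.6,0],[0,0,26.7]]]' -1 30
cat > goal.py <<'E'
import sys; from h import *
from scipy.spatial.transform import Rotation as R
s=readout.read_state(); T=R.from_euler('xyz',s['tool_rot']); g=np.array(eval(sys.argv[1]))
yaw=float(sys.argv[2]) if len(sys.argv)>2 else -0.05
G=R.from_euler('xyz',[np.pi,0,yaw])
print('pos',s['tool_pos'].round(4),'rot',s['tool_rot'].round(4),'F',s['wrist_force'].round(1),'t',s['time_s'],'w',round(s['width'],2))
print('shift cm',(T.inv().apply(g-s['tool_pos'])*100).round(2),'turn',np.degrees((T.inv()*G).as_rotvec()).round(2))
E
python3 goal.py '[.497,-.030,.20]'
```

```text
time_s: 0.9
tool_pos: [0.4167, -0.2229, 0.2452]
tool_rot: [3.141, 0.0, -0.049]
wrist_force: [1.0, -0.8, 1.0]
width: 0.004
grip_force: 0.0
pos [ 0.4167 -0.2229  0.2452] rot [ 3.1414  0.     -0.0494] F [ 1.  -0.8  1. ] t 0.9 w 0.0
shift cm [  7.07 -19.67   4.52] turn [0.01 0.   0.03]
```

```bash
python3 -m handwheel '[[[1.4,-4,0],[0,0,0]],[[2.8,-8,1],[0,0,0]],[[4.2,-12,3],[0,0,0]],[[5.6,-16,6],[0,0,0]],[[7.1,-19.7,9],[0,0,0]],[[7.1,-19.7,12],[0,0,0]],[[7.1,-19.7,13],[0,0,0]],[[7.1,-19.7,13],[0,0,0]]]'
python3 goal.py '[.497,-.030,.075]'
python3 - <<'E'
from h import *
a=grab('top','top1');b=grab('side','side1')
A=cv2.resize(a['frame'][150:260,250:410],(800,550),interpolation=cv2.INTER_CUBIC);cv2.imwrite('pics/c1.png',A[:,:,::-1])
B=cv2.resize(b['frame'][150:270,250:410],(800,600),interpolation=cv2.INTER_CUBIC);cv2.imwrite('pics/c2.png',B[:,:,::-1])
E
```

```text
time_s: 1.7
tool_pos: [0.4956, -0.0323, 0.1139]
tool_rot: [3.141, 0.004, -0.05]
wrist_force: [0.4, 0.6, 1.0]
width: -0.001
grip_force: 0.0
pos [ 0.4956 -0.0323  0.1139] rot [ 3.1411  0.0041 -0.0499] F [0.4 0.6 1. ] t 1.7 w -0.0
shift cm [ 0.14 -0.24  3.88] turn [0.03 0.24 0.01]
```

View pics/c2.png

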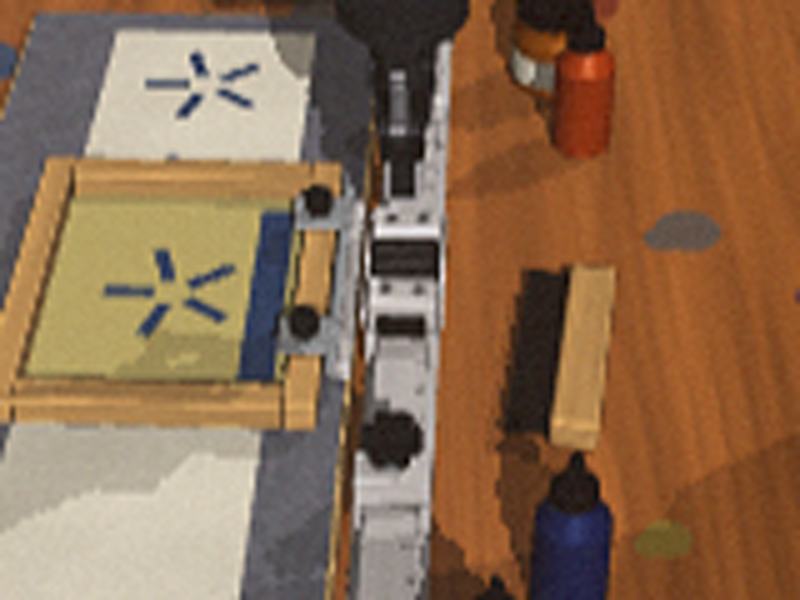

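The side crop shows the pad at crop (405, 258), the knob at (390, 437), and the shut fingertips hanging above the pad with their ends at about (402, 193). I'm cross-checking these positions.

```bash
python3 - <<'E'
from h import *
d=load('side1')
for n,(u,v),z in [('pad',(405,258),.054),('knob',(390,433),.074),('tipend_near',(402,193),.10),('padnear',(405,276),.054),('padfar',(405,241),.054),('blockL',(369,258),.054),('blockR',(441,258),.054),('bumpend',(402,333),.041),('stopface',(395,350),.041)]:
    p=(250+u/5,150+v/5); print(n,plane(d,[p],z)[0].round(4),depth(d,[p])[0].round(4))
E
```

```text
pad [ 0.4945 -0.0286  0.054 ] [ 0.4945 -0.0294  0.0534]
knob [0.5046 0.1475 0.074 ] [0.5046 0.1489 0.0753]
tipend_near [ 0.4961 -0.0348  0.1   ] [ 0.4962 -0.0193  0.1118]
padnear [ 0.4947 -0.0111  0.054 ] [ 0.4947 -0.0122  0.0531]
padfar [ 0.4944 -0.0454  0.054 ] [ 0.4943 -0.046   0.0535]
blockL [ 0.5169 -0.0289  0.054 ] [ 0.5169 -0.0297  0.0534]
blockR [ 0.4722 -0.0283  0.054 ] [ 0.4722 -0.0302  0.0524]
bumpend [0.497 0.027 0.041] [0.497  0.0253 0.0395]
stopface [0.5013 0.0423 0.041 ] [0.5013 0.0272 0.0276]
```

```bash
python3 -m handwheel '[[[0,-0.4,1],[0,0.2,0]],[[0,-0.4,2.5],[0,0.2,0]],[[0,-0.4,3.5],[0,0.2,0]],[[0,-0.4,4],[0,0.2,0]],[[0,-0.4,4],[0,0.2,0]],[[0,-0.4,4],[0,0.2,0]]]'
python3 goal.py '[.4958,-.027,.063]'
```

```text
time_s: 2.4
tool_pos: [0.4975, -0.0277, 0.0756]
tool_rot: [3.142, -0.004, -0.049]
wrist_force: [-0.5, -0.6, -0.3]
width: 0.001
grip_force: 0.0
pos [ 0.4975 -0.0277  0.0756] rot [ 3.1416 -0.004  -0.0494] F [-0.5 -0.6 -0.3] t 2.4 w 0.0
shift cm [-0.18 -0.06  1.25] turn [ 0.   -0.23  0.03]
```

```bash
python3 -m handwheel '[[[-0.1,0,0.4],[0,-0.2,0]],[[-0.1,0,0.8],[0,-0.2,0]],[[-0.1,0,0.9],[0,-0.2,0]],[[-0.1,0,0.9],[0,-0.2,0]]]'
python3 goal.py '[.4958,-.027,.063]'
```

```text
time_s: 2.8
tool_pos: [0.4968, -0.0277, 0.0669]
tool_rot: [3.141, -0.001, -0.049]
wrist_force: [-3.3, -0.4, 10.0]
width: -0.004
grip_force: 5.1
pos [ 0.4968 -0.0277  0.0669] rot [ 3.1412e+00 -7.0000e-04 -4.9300e-02] F [-3.3 -0.4 10. ] t 2.8 w -0.0
shift cm [-0.1  -0.07  0.39] turn [ 0.02 -0.04  0.04]
```

```bash
python3 -m handwheel '[[[0,0,0.2],[0,0,0]],[[0,0,0.4],[0,0,0]],[[0,0,0.45],[0,0,0]],[[0,0,0.45],[0,0,0]]]'
python3 goal.py '[.4958,-.027,.063]'
```

```text
time_s: 3.2
tool_pos: [0.4968, -0.0277, 0.0629]
tool_rot: [3.141, -0.001, -0.049]
wrist_force: [-3.0, -0.3, 12.6]
width: -0.003
grip_force: 6.5
pos [ 0.4968 -0.0277  0.0629] rot [ 3.1411e+00 -9.0000e-04 -4.9300e-02] F [-3.  -0.3 12.6] t 3.2 w -0.0
shift cm [-0.1  -0.06 -0.01] turn [ 0.03 -0.05  0.04]
```

```bash
python3 -m handwheel '[[[0,-0.2,0.1],[0,0,0]],[[0,-0.5,0.1],[0,0,0]],[[0,-0.9,0.1],[0,0,0]],[[0,-1.4,0.1],[0,0,0]],[[0,-1.9,0.1],[0,0,0]],[[0,-2.4,0.1],[0,0,0]],[[0,-2.9,0.1],[0,0,0]],[[0,-3.4,0.1],[0,0,0]]]'
python3 goal.py '[.4958,-.027,.063]'; python3 - <<'E'
from h import *
b=grab('side','side2')
E
```

```text
time_s: 4.0
tool_pos: [0.4985, 0.0061, 0.062]
tool_rot: [3.141, -0.001, -0.05]
wrist_force: [-3.3, -1.0, 14.3]
width: 0.001
grip_force: 6.8
pos [0.4985 0.0061 0.062 ] rot [ 3.1408e+00 -1.1000e-03 -4.9600e-02] F [-3.3 -1.  14.3] t 4.0 w 0.0
shift cm [-0.1   3.32 -0.1 ] turn [ 0.05 -0.06  0.03]
```

```bash
python3 -m handwheel '[[[0,-0.6,0],[0,0,0]],[[0,-1.2,0],[0,0,0]],[[0,-1.8,0],[0,0,0]],[[0,-2.4,0],[0,0,0]],[[0,-3,0],[0,0,0]],[[0,-3.6,0],[0,0,0]],[[0,-4.2,0],[0,0,0]],[[0,-4.6,0],[0,0,0]]]'
python3 goal.py '[.4958,-.027,.063]'; python3 - <<'E'
from h import *
b=grab('side','side3'); d=grab('top','top3')
B=cv2.resize(b['frame'][180:260,280:380],(800,640),interpolation=cv2.INTER_CUBIC)[:600];cv2.imwrite('pics/c3.png',B[:,:,::-1])
E
```

```text
time_s: 4.85
tool_pos: [0.5009, 0.0526, 0.0621]
tool_rot: [3.141, -0.001, -0.049]
wrist_force: [-3.6, -0.6, 14.1]
width: -0.001
grip_force: 6.8
pos [0.5009 0.0526 0.0621] rot [ 3.1413e+00 -1.5000e-03 -4.9000e-02] F [-3.6 -0.6 14.1] t 4.85 w -0.0
shift cm [-0.12  7.98 -0.09] turn [ 0.02 -0.08  0.06]
```

View pics/c3.png

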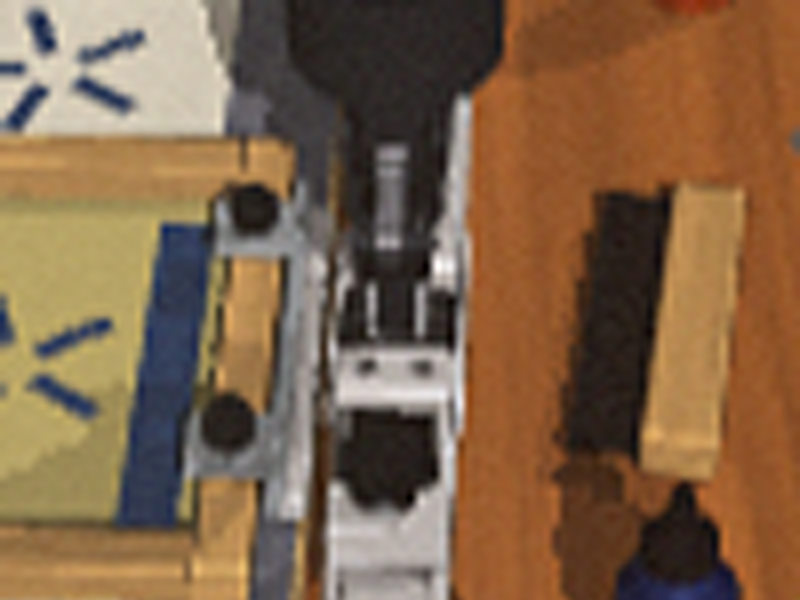

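The carriage has come along: its front block is at crop y≈370 and the knob at about (390, 455). Roughly 3 cm remain.

```bash
python3 -m handwheel '[[[0,-0.4,0],[0,0,0]],[[0,-0.8,0],[0,0,0]],[[0,-1.2,0],[0,0,0]],[[0,-1.6,0],[0,0,0]],[[0,-1.9,0],[0,0,0]],[[0,-2.1,0],[0,0,0]],[[0,-2.2,0],[0,0,0]]]'
python3 -m handwheel '[[[0,-0.15,0],[0,0,0]],[[0,-0.3,0],[0,0,0]],[[0,-0.4,0],[0,0,0]]]'
```

```text
time_s: 5.65
tool_pos: [0.5021, 0.0745, 0.0621]
tool_rot: [3.141, -0.002, -0.049]
wrist_force: [-1.6, -1.0, 13.5]
width: -0.004
grip_force: 6.8
time_s: 5.95
tool_pos: [0.5022, 0.0784, 0.0621]
tool_rot: [3.141, -0.002, -0.049]
wrist_force: [-3.2, -0.5, 14.4]
width: -0.001
grip_force: 6.8
```

```bash
python3 -m handwheel '[[[0,-0.1,0],[0,0,0]],[[0,-0.2,0],[0,0,0]],[[0,-0.3,0],[0,0,0]]]'
python3 -m handwheel '[[[0,-0.1,0],[0,0,0]],[[0,-0.2,0],[0,0,0]]]';python3 -m handwheel '[[[0,-0.1,0],[0,0,0]],[[0,-0.2,0],[0,0,0]]]'
```

```text
time_s: 6.25
tool_pos: [0.5024, 0.0812, 0.0621]
tool_rot: [3.141, -0.002, -0.049]
wrist_force: [-3.0, -0.1, 13.7]
width: -0.002
grip_force: 6.8
time_s: 6.45
tool_pos: [0.5025, 0.0832, 0.0621]
tool_rot: [3.141, -0.002, -0.049]
wrist_force: [-3.2, -1.5, 13.6]
width: -0.0
grip_force: 6.8
time_s: 6.65
tool_pos: [0.5025, 0.0839, 0.062]
tool_rot: [3.14, -0.001, -0.05]
wrist_force: [-2.8, -5.7, 13.8]
width: 0.002
grip_force: 6.8
```

```bash
python3 -m handwheel '[[[0,-0.1,0],[0,0,0]],[[0,-0.1,0],[0,0,0]]]'
python3 - <<'E'
from h import *
b=grab('side','side4'); d=grab('top','top4')
A=cv2.resize(d['frame'][175:245,240:340],(800,560),interpolation=cv2.INTER_CUBIC)
cv2.imwrite('pics/c4.png',A[:,:,::-1])
B=cv2.resize(b['frame'][180:255,280:380],(800,600),interpolation=cv2.INTER_CUBIC);cv2.imwrite('pics/c5.png',B[:,:,::-1])
E
```

```text
time_s: 6.85
tool_pos: [0.5025, 0.0839, 0.0619]
tool_rot: [3.139, -0.001, -0.051]
wrist_force: [-1.8, -6.4, 13.8]
width: 0.002
grip_force: 6.8
```

View pics/c5.png

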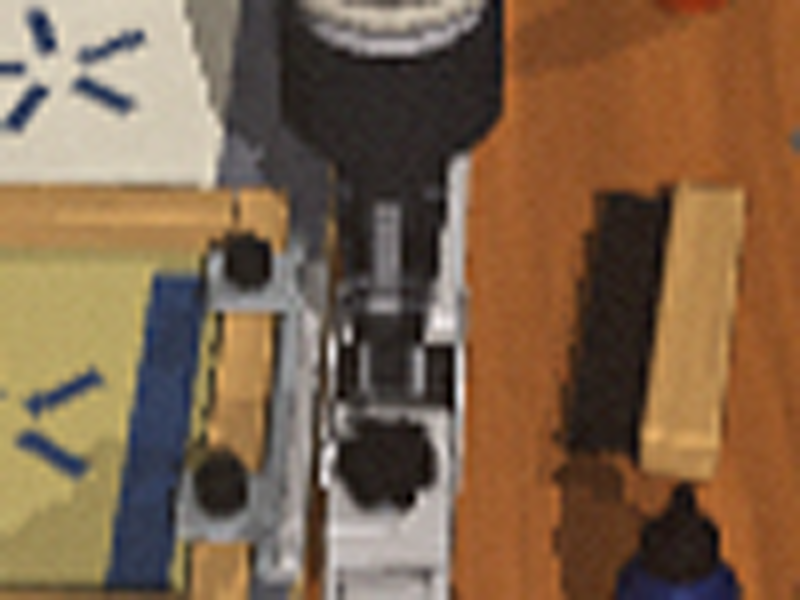

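View pics/c4.png

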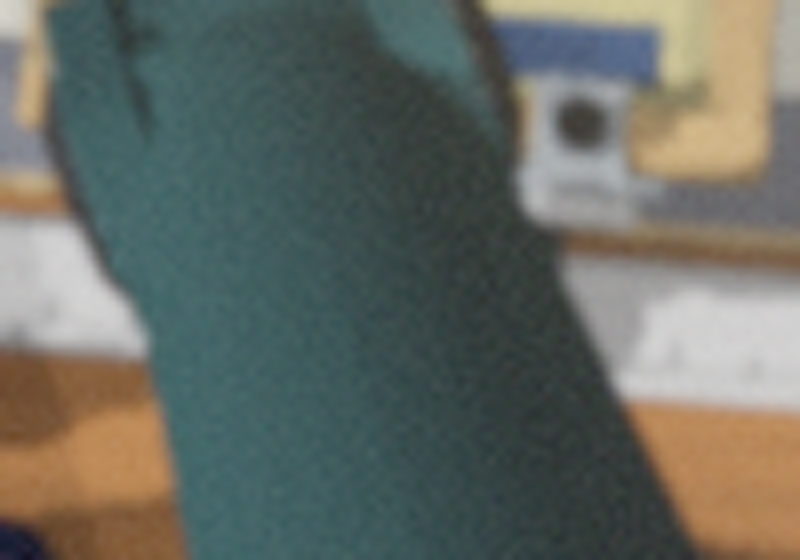

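The carriage has stalled against the repeat stop with about 6 N of push, and the knob is still at the same place (crop 388, 460). I'm lifting straight up.

```bash
python3 -m handwheel '[[[0,-0.1,-0.2],[0,0,0]],[[0,-0.1,-0.4],[0,0,0]],[[0,0,-0.7],[0,0,0]],[[0,0,-1],[0,0,0]],[[0,0,-2],[0,0,0]],[[0,0,-4],[0,0,0]],[[0,0,-7],[0,0,0]],[[0,0,-10],[0,0,0]]]'
python3 -m handwheel '[[[0,2,-4],[0,0,0]],[[0,6,-6],[0,0,0]],[[0,10,-8],[0,0,0]],[[0,15,-8],[0,0,0]],[[0,20,-8],[0,0,0]],[[0,25,-8],[0,0,0]],[[0,29,-8],[0,0,0]],[[0,30,-8],[0,0,0]]]'
python3 - <<'E'
from h import *
b=grab('side','side5'); d=grab('top','top5')
A=cv2.resize(d['frame'][175:245,240:340],(800,560),interpolation=cv2.INTER_CUBIC)
cv2.imwrite('pics/c6.png',A[:,:,::-1])
E
```

```text
time_s: 7.75
tool_pos: [0.5014, 0.0868, 0.1617]
tool_rot: [-3.141, 0.001, -0.048]
wrist_force: [0.4, -0.2, 0.7]
width: 0.001
grip_force: 0.0
time_s: 8.55
tool_pos: [0.486, -0.2184, 0.2411]
tool_rot: [3.14, -0.0, -0.056]
wrist_force: [0.3, 0.1, -0.9]
width: -0.002
grip_force: 0.0
```

View pics/c6.png

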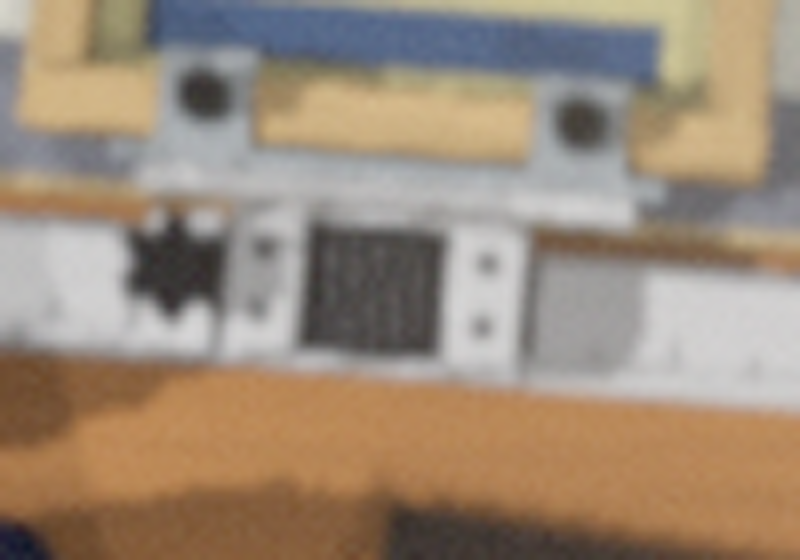

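The knob is at crop (174, 262), i.e. px (261.8, 207.8), so it hasn't moved. The carriage lies up against the stop and the pad is at crop (373, 288). I'll check the gap and pad height.

```bash
python3 - <<'E'
from h import *
d=load('top5');f=lambda u,v:(240+u/8,175+v/8)
k=plane(d,[f(174,262)],.076)[0];p=plane(d,[f(373,288)],.054)[0];print(k,p,np.linalg.norm((k-p)[:2]),depth(d,[f(373,288)]))
# clear of motion: knob in both top frames
g=lambda t:cv2.cvtColor(load(t)['frame'][195:222,248:274],cv2.COLOR_RGB2GRAY).astype(np.float32)
print('stop shift px',cv2.phaseCorrelate(g('top0')[:,:18].copy(),g('top5')[:,:18].copy()))
E
```

```text
[0.50634108 0.14158131 0.076     ] [0.50273361 0.08145184 0.054     ] 0.06023758622250913 [[0.50238954 0.08127866 0.05673778]]
stop shift px ((0.05926686709964457, 0.5010322839572066), 0.89881223243941)
```

```bash
python3 -c "
from h import *
print(ctrl.hand_in())"
```

```text
the job is handed in; nothing more can be done
None
```

The carriage rests against the repeat stop with the pad up and the brake on; the stop did not shift in the before-and-after top views. The job was handed in with the arm clear, about 9 s into the 38 s limit, but no verdict came back.

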